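Fill the shortbread carrying box and drop its gate latch

TASK

Set the one shortbread that is left on the bare worktop flat into the empty place of the steel carrying box, by the gate. Then swing the box's gate shut, press it gently on its sprung buffers until you feel its stop, and with the latch bar lifted over the keeper let it drop right down into the notch, so that it holds the gate by itself. Do not ram or force the gate or its latch, and leave the other things where they are.

Things in the scene. Friction and masses are not known exactly. Their poses are not given: they have to be found in the camera images.
- last_biscuit: The one shortbread left on the bare worktop, left of the box (all others lie in the box or on the baking sheet): a block 34 x 28 x 21 mm, about 20 g, loose. Origin: centre of its underside, z up; 34 mm along its x, 28 mm along its y. Grasp across two facing sides.
- carry_box: Stainless carrying box, fixed, 100 x 200 mm, 52 mm high, length along its y. Origin: under its middle, on the worktop; z up. A 23 mm high divider at x = 0 makes two lanes 47 mm wide; inner floor 7 mm above the worktop. The gate closes the open +y end. The +x (far) lane is full of biscuits; the -x (near) lane has two at the back. Biscuits inside are fixed, tops up to 32 mm high.
- empty_place (a point): Point on the box's inner floor, 7 mm above the worktop, in the middle of the empty place by the gate: free 46 mm across the lane (box x) and 100 mm along it (box y: 45 mm back to the next biscuit, 55 mm forward to the shut gate). The biscuit may stand anywhere within 15 mm across and 30 mm along from here. Axes as the box.
- gate_hinge (a point): Point on the gate's upright hinge axis, at the box's far corner (box x +60, y +100 mm), 45 mm above the worktop. Axes as the box.
- gate (a joint): Gate angle: 0 = square across the box end, positive = free end swung out to box +y (1.5 = straight out). Plate reaching 150 mm from the hinge, top 57 mm high; turns freely. Its stop differs each time, between -0.11 and +0.11. In the last 0.19 rad before it two sprung buffers push back, 2 N at the knob at first touch, 6 N just before the stop. Latched, it stands 0.01 to 0.03 off the stop.
- latch_bar (a joint): Angle of the latch bar about its pivot on the gate (20 mm from the hinge axis): 0 = level on its rest pin, positive = lifted (to 0.6); falls back by its weight. Flat bar 14 mm high, 6 mm thick, on the gate's outer face, reaching 150 mm from the hinge axis. Lifted past 0.11 it clears the keeper's nose. If the gate is let go before it is right down it hangs up, pinched on the nose.
- knob (a point): Centre of the black ball knob, 22 mm across, on an upright stem on the latch bar: the place to hold, best from above. With the bar down it is 92 mm above the worktop, 98 mm along the gate from the bar's pivot and 47 mm above it, and swings about it in the gate's plane. From the hinge axis it lies 118 mm along the gate and 8 mm to the gate's outer side. Only its stem is near it.
- keeper_mid (a point): Middle of the keeper notch's floor when the bracket is at mid setting: 36.5 mm above the worktop, 145 mm from the hinge axis (the real notch is up to 15 mm off along box y). Open upward between back plate (box -y side) and nose (box +y side, 5 mm thick, top 50 mm high). With the gate on its stop the bar hangs over the notch with about 2 mm to spare to the nose. Axes as the box.
- latch_post: Pad on the near wall by the gate end. On it, clamped in slots, an angle bracket with rubber stop, two sprung buffer pins and the keeper on which the gate closes; the bracket is set up to 15 mm either way along box y, differently each time, not reported: feel for the stop. It bears 13 N in all (latched it carries about 10 N). Origin and axes as the box.
- bag_clip: Bystander: black bag clip 60 mm long, lying on the worktop outside the gate.
- flour_scoop: Bystander: steel hand scoop 174 mm long with a wooden handle, behind the shortbread.
- sugar_dredger: Bystander: steel sugar dredger, 69 mm across, 116 mm high, right of the box.
- date_stamp: Bystander: wooden hand stamp, 79 mm high, right of the box.
- label_roll: Bystander: white label roll, 69 mm across, right of the baking sheet.
Things that resemble listed ones, but are neither listed nor needed, are in the scene too. What is shaped like the last_biscuit but pink or purple is not meant.

How it is judged:
On the way, in this order (a step that is already met when the one before it is completed fails the run):
1. the shortbread lies flat in the empty place of the box, let go (x of last_biscuit in the frame of empty_place between -0.018 and 0.018 m and y of last_biscuit in the frame of empty_place between -0.04 and 0.04 m and z of last_biscuit in the frame of empty_place below 0.006 m and angle between last_biscuit's own z axis and vertical below 0.2 rad and contact force between last_biscuit and the fingers below 0.1 N), for 0.2 s.
2. the latch bar is raised clear of the keeper's nose while the gate is nearly shut (value of joint gate below 0.15 rad and value of joint latch_bar above 0.1 rad), for 0.05 s.
At the end, for the whole second after the job is handed in: The shortbread lies flat (0.2 rad) on the box floor in the empty place, within 18 mm across and 40 mm along of its marked point; the gate stands shut (under 0.15 rad) and the latch bar is right down in the notch (under 0.03 rad), holding the gate on its buffers (over 5 N), all at rest (x of last_biscuit in the frame of empty_place between -0.018 and 0.018 m and y of last_biscuit in the frame of empty_place between -0.04 and 0.04 m and z of last_biscuit in the frame of empty_place below 0.006 m and angle between last_biscuit's own z axis and vertical below 0.2 rad and value of joint gate below 0.15 rad and value of joint latch_bar below 0.03 rad and contact force between latch_post and anything else above 5 N and linear speed of last_biscuit below 0.02 m/s); the robot touches nothing.
It fails at once if the gate or the latch bar is rammed or forced: more than 13 N on the latch post with its stop, buffers and keeper (contact force between latch_post and anything else above 13 N).
It fails at once if a bystander is moved by more than 30 mm (distance of any of bag_clip, flour_scoop, sugar_dredger, date_stamp, label_roll from where it was at the start of the episode above 0.03 m).
It also fails if it takes over 72 s, if anything falls off the work surface, if the arm or the gripper's body presses on something with over 40 N, if the wrist force passes 120 N, or if a joint passes its speed limit or range.

ROBOT

A 6-joint arm with a two-finger parallel gripper is mounted at the origin on a cart in front of the work surface, level with it; the furniture and walls round the work are solid. World frame = base frame: x ahead of the robot, y to its left, z up, the work surface at z = 0. Lengths are in m, angles in rad, forces in N, time in s.
With the tool pointing down it reaches from about 0.3 to 0.775 m from the base axis. Payload 14.6 kg.
Tool frame: the origin (TCP) lies at the very end of the fingers, on their centre line; the grasp point (between the pads) lies 19 mm behind it; z points along the fingers, y is the line along which they close (so a half turn about z gives the same grasp; the last joint's range is limited). The gripper opens to 94 mm and grips with 3 to 60 N. Pads are 16 mm wide; open, the fingers measure 119 mm over their backs; the gripper's body (75 mm by 177 mm) begins 78 mm behind the grasp point.
Start: joints at [-0.067, 0.3, 1.521, -0, 1.321, -0.067], TCP at [0.55, -0, 0.205] pointing down, gripper open.
Joint ranges: [-3.03, 3.03], [-0.79, 2.21], [0.23, 2.52], [-1.04, 4.18], [0, 3.07], [-2.55, 2.55]. Speed limits (rad/s): [2.22, 2.22, 2.57, 3.14, 3.14, 3.14].

INTERFACE

Orientations are given as [roll, pitch, yaw] about the fixed x, y, z axes, in that order (R = Rz(yaw) Ry(pitch) Rx(roll)).
In Python, from station import ctrl gives the robot as it stands.
- The arm moves only by the tool move_arm, never from a script. Its argument "increments" is a list of rows, each a list of 7 numbers: the opening, from 0 (shut) to 1 (fully open), then the shift along the tool's x, y, z in units of 50 mm (1.0 is 50 mm), then the turn, a rotation vector about the tool's x, y, z in rad. In form: [[claw, tx, ty, tz, rx, ry, rz], ...]. A call has 1 to 20 rows; each row shifts and turns the commanded pose from where the row before left it, along the tool's axes as they then stand; what a row does not reach is not made up. A row lasts 1/10 s, in which the tool goes at most 50 mm and 8.59 degrees, less where a joint would pass 70% of its speed; a pose out of reach is approached as far as the arm can. A call is refused whole if a number of a shift passes 1 or a number of a turn 0.15, either way. A call with a gripper value outside its range is refused whole. The fingers move at their own pace and stop on an object; "force" is the grip in N (left out, the last holds). Time passes only in rows, so rows that do not move let the fingers close. It gives the time, the measured TCP pose, the force, the opening and the grip force at its end, in the units of the state.
- ctrl.get_obs(): the state, without advancing time (a new reading comes with each control period).
- ctrl.camera(name): name is "scene" or "side" or "wrist"; returns a dict with "color" (420x560x3 uint8, blue, green, red), "K" (3x3 intrinsics, pixels), "pose" (4x4, takes a point from camera to world coordinates); the wrist camera has in their place "tool_from_camera" (4x4, takes a point from camera to tool coordinates, whose origin is the TCP and whose axes are the flange's). Camera axes: x right, y down, z forward; pixel columns grow to the right and rows downward; lengths in m; the calibration is good to about 2 mm. A picture is of the moment at which its call begins: read the wrist's pose just before it. There is no depth.
- ctrl.hand_in(): hands the job in; it is judged then, once.
Trained networks look in a picture, given as the dict that the camera call returned (one of the last four; its "shot" number tells which), for a name from the list of things; names that differ only in an ending like _2 or _b are one class to them, and where a whole thing is asked for, a point or a joint stands for the part that bears it (a point fixed in the world has none). Each returns a list of dicts, best first, with "conf" (0 to 1); they miss things now and then, are a little off and sometimes report something else, mostly with a low value. They report only what shows in the picture. A call takes as long as a camera call. They do not tell look-alikes from the thing itself.
- ctrl.cut_out(name, picture): "mask" (420x560 bool, what is visible of it) and "centre" ([row, column] in pixels, amid what is visible of it).
The state is a dict: "time_s": time; "qpos": joint angles; "joint_vel": joint speeds; "tau": joint torques, N m; "ee_pos": TCP position; "eef_rot": TCP orientation; "force": force on the tool from outside, world axes, zero at the start; "moment": the same for the moment, N m; "grip_width": finger opening in m; "grip_force": force on a finger pad.
Only numpy, scipy, OpenCV 4.12 (cv2) and the standard library are available. Lean on these libraries where they do the work, as an engineer would, in place of code of your own. Each camera call takes 0.05 s, during which the arm holds its last target. There are 200 camera calls.

## Working session

There is one attempt and no reset: what is moved stays moved. The work goes in short steps, Python scripts to look and compute and a tool call to move; the robot and the scene stay as the last step left them, time stands still between calls to the robot, and variables do not carry over. Pictures are saved under pics/ and viewed, at most 10 in all, crops included, and the job is handed in when it is done.

Besides the shell and the picture viewer there is one more tool, called after "Call:" as name([rows], argument=value, ...), one row to a line, values as JSON. move_arm: Moves the arm, as the interface text tells. Its arguments: {"type":"object","properties":{"increments":{"type":"array","items":{"type":"array","items":{"type":"number"}}},"force":{"type":"number"}},"required":["increments"]}

```bash
mkdir -p pics; ls
cat > h.py <<'E'
import numpy as np, cv2, json
from station import ctrl
from scipy.spatial.transform import Rotation as R
def ray(p,pose,uv):
    d=np.linalg.inv(p["K"])@np.array([uv[0],uv[1],1.0]); return pose[:3,3],pose[:3,:3]@d
def atz(p,pose,uv,z):
    o,d=ray(p,pose,uv); return o+d*(z-o[2])/d[2]
def proj(p,pose,X):
    c=np.linalg.inv(pose)@np.append(X,1); q=p["K"]@c[:3]; return q[:2]/q[2]
def tool(o):
    T=np.eye(4);T[:3,:3]=R.from_euler('xyz',o["eef_rot"]).as_matrix();T[:3,3]=o["ee_pos"];return T
def wrist():
    o=ctrl.get_obs(); p=ctrl.camera("wrist"); return p,tool(o)@p["tool_from_camera"]
E
python3 - <<'E'
from h import *
o=ctrl.get_obs();print(o["ee_pos"],o["eef_rot"],o["grip_width"])
for n in ("scene","side"):
    p=ctrl.camera(n); cv2.imwrite(f"pics/{n}0.png",p["color"]); P=np.array(p["pose"])
    print(n,P[:3,3].round(3),P[:3,2].round(2))
    for t,z in (("last_biscuit",.0105),("carry_box",.03),("gate",.045),("latch_bar",.05),("knob",.092),("latch_post",.04),("bag_clip",.01)):
        for r in ctrl.cut_out(t,p)[:3]:
            c=r["centre"]; print(t,round(r["conf"],2),np.round(c,0),r["mask"].sum(),atz(p,P,(c[1],c[0]),z).round(3))
E
```

```text
pics
[5.49741260e-01 5.77158890e-06 2.04898917e-01] [-3.14047921e+00 -6.27864353e-05  1.57083384e+00] 0.09390022074410712
scene [-0.054  0.778  0.86 ] [ 0.5  -0.62 -0.61]
last_biscuit 0.74 [333. 195.] 198 [0.481 0.386 0.01 ]
last_biscuit 0.66 [275. 219.] 144 [0.562 0.224 0.011]
last_biscuit 0.64 [247. 159.] 122 [0.76 0.25 0.01]
carry_box 0.56 [224. 300.] 2914 [ 0.505 -0.048  0.03 ]
gate 0.72 [224. 303.] 2890 [ 0.489 -0.036  0.045]
gate 0.59 [248. 257.] 357 [0.526 0.114 0.045]
latch_bar 0.7 [246. 258.] 127 [0.524 0.113 0.05 ]
latch_bar 0.65 [175. 344.] 222 [ 0.521 -0.308  0.05 ]
knob 0.64 [245. 254.] 137 [0.505 0.151 0.092]
latch_post 0.82 [249. 307.] 330 [0.425 0.034 0.04 ]
bag_clip 0.56 [332. 195.] 204 [0.482 0.383 0.01 ]
side [-0.265 -1.222  1.014] [ 0.49  0.69 -0.53]
last_biscuit 0.61 [185. 278.] 66 [0.755 0.23  0.01 ]
carry_box 0.55 [234. 264.] 2130 [ 0.508 -0.041  0.03 ]
gate 0.64 [211. 244.] 524 [0.518 0.103 0.045]
latch_post 0.54 [233. 232.] 263 [0.421 0.016 0.04 ]
latch_post 0.37 [184. 223.] 337 [0.56  0.316 0.04 ]
bag_clip 0.44 [216. 209.] 51 [0.427 0.191 0.01 ]
```

Run:
```python
import cv2
a=cv2.imread("pics/scene0.png")[120:400,100:420]; cv2.imwrite("pics/s1.png",cv2.resize(a,None,fx=2.1,fy=2.1,interpolation=2))
```

```text
(no output)
```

View pics/s1.png

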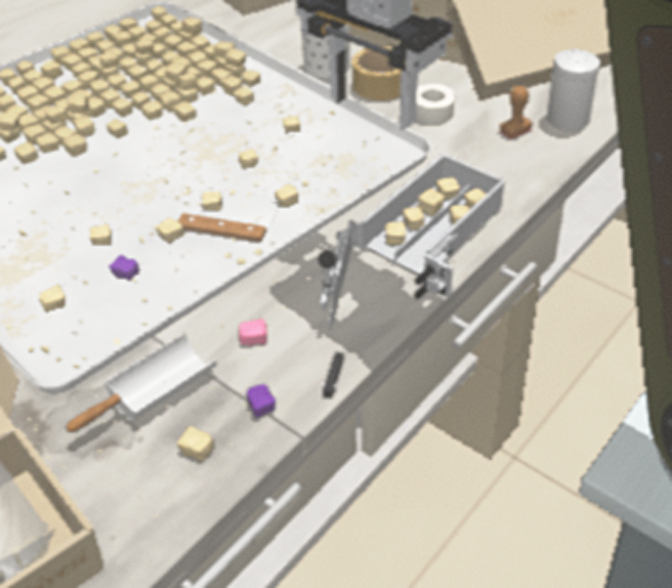

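The crop shows the loose cream shortbread at crop (196,443), i.e. full image (193,331). It lies apart from the pink and purple look-alikes. The gate stands open, with its knob at crop (328,259) and the keeper near crop (435,275). Next I take a wrist shot here, then move over to the biscuit.

Run:
```python
from h import *
p,P=wrist(); cv2.imwrite("pics/w0.png",p["color"]); print(P.round(3))
for t,z in (("carry_box",.052),("gate",.057),("latch_bar",.05),("knob",.092),("latch_post",.05),("last_biscuit",.03)):
    for r in ctrl.cut_out(t,p)[:5]:
        c=r["centre"]; print(t,round(r["conf"],2),np.round(c,0),r["mask"].sum(),atz(p,P,(c[1],c[0]),z).round(3))
```

```text
[[ 1.     0.     0.     0.55 ]
 [ 0.    -0.967 -0.254  0.075]
 [ 0.     0.254 -0.967  0.384]
 [ 0.     0.     0.     1.   ]]
carry_box 0.61 [222. 219.] 22839 [ 0.498 -0.029  0.052]
carry_box 0.36 [151. 145.] 2580 [0.435 0.036 0.052]
gate 0.85 [ 59. 240.] 2539 [0.521 0.112 0.057]
latch_bar 0.9 [ 34. 232.] 1602 [0.514 0.132 0.05 ]
knob 0.58 [ 34. 230.] 1546 [0.517 0.124 0.092]
latch_post 0.82 [153. 145.] 2484 [0.435 0.034 0.05 ]
latch_post 0.18 [412. 372.] 875 [ 0.654 -0.243  0.05 ]
```

View pics/w0.png

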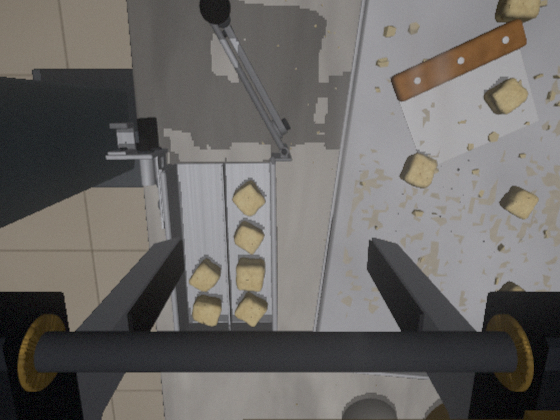

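Call:
move_arm([
  [1, 0.6, -0.12, 0, 0, 0, 0],
  [1, 0.6, -0.12, 0, 0, 0, 0],
  [1, 0.6, -0.12, 0, 0, 0, 0],
  [1, 0.6, -0.12, 0, 0, 0, 0],
  [1, 0.6, -0.12, 0, 0, 0, 0],
  [1, 0.6, -0.12, 0, 0, 0, 0],
  [1, 0.6, -0.12, 0, 0, 0, 0],
  [1, 0.6, -0.12, 0, 0, 0, 0],
  [1, 0.6, -0.12, 0, 0, 0, 0],
  [1, 0.6, -0.12, 0, 0, 0, 0],
  [1, 0.6, -0.12, 0, 0, 0, 0],
  [1, 0.6, -0.12, 0, 0, 0, 0],
  [1, 0, 0, 0, 0, 0, 0],
  [1, 0, 0, 0, 0, 0, 0],
])

```text
time_s: 2.55
ee_pos: [0.4778, 0.3601, 0.2052]
eef_rot: [-3.141, 0.0, 1.572]
force: [-0.1, -0.0, 0.0]
grip_width: 0.0941
grip_force: 0.0
```

The wrist view shows the box nearly aligned with world y. The divider runs from about (224,165) to (230,325), the hinge is at about (286,152), the knob at (215,10) and the keeper at about (122,138). The near lane is free from row 165 to 262.

Run:
```python
from h import *
p,P=wrist(); cv2.imwrite("pics/w1.png",p["color"])
for r in ctrl.cut_out("last_biscuit",p)[:4]:
    c=r["centre"]; m=r["mask"].astype(np.uint8)
    print(round(r["conf"],2),np.round(c,0),m.sum(),atz(p,P,(c[1],c[0]),.012).round(4), p["color"][r["mask"]].mean(0).round())
    cs=max(cv2.findContours(m,0,2)[0],key=cv2.contourArea)[:,0]
    W=np.array([atz(p,P,q,.018)[:2] for q in cs],np.float32); print(cv2.minAreaRect(W*1000))
K=p["K"]
# box from w0
P0=np.eye(4);P0[:3,:3]=[[1,0,0],[0,-.967,-.254],[0,.254,-.967]];P0[:3,3]=[.55,.075,.384]
for n,uv,z in (("divA",(224,165),.03),("divB",(230,325),.03),("knob",(215,10),.092),("hinge",(286,152),.057),("nearfront",(178,163),.05),("farfront",(273,163),.05),("wallR back",(275,322),.052),("nose",(122,138),.05)):
    print(n,atz(p,P0,uv,z).round(4))
```

```text
0.89 [242. 272.] 816 [0.4743 0.2961 0.012 ] [124.  65. 100.]
((475.6899719238281, 299.93841552734375), (30.138019561767578, 33.02426528930664), 65.84523010253906)
0.84 [160. 290.] 824 [0.4925 0.3823 0.012 ] [107. 137. 151.]
((488.1373596191406, 383.9270935058594), (32.18505859375, 26.17820167541504), 15.52567195892334)
0.73 [279. 534.] 876 [0.7575 0.2539 0.012 ] [97. 47. 76.]
((754.34814453125, 256.41595458984375), (45.04050827026367, 28.911773681640625), 2.428748607635498)
0.55 [299. 344.] 799 [0.5534 0.2298 0.012 ] [124. 103. 160.]
((551.3401489257812, 232.68112182617188), (35.86948013305664, 32.14972686767578), 49.24679946899414)
divA [0.5014 0.0203 0.03  ]
divB [ 0.5019 -0.151   0.03  ]
knob [0.5074 0.1402 0.092 ]
hinge [0.5594 0.0358 0.057 ]
nearfront [0.4631 0.0252 0.05  ]
farfront [0.548  0.0252 0.05  ]
wallR back [ 0.5498 -0.1336  0.052 ]
nose [0.4154 0.0473 0.05  ]
```

View pics/w1.png

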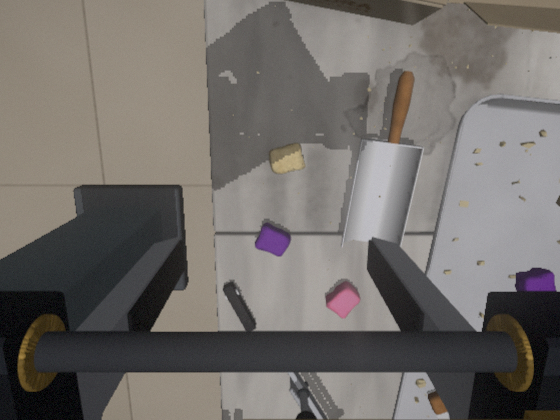

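The cream shortbread is at (287,159), tilted about 15°. The purple block (272,240) and the scoop are clear of it. I approach with a turn of −0.27 and re-check from lower down.

Call:
move_arm([
  [1, 0.23, 0.12, 0.5, 0, 0, 0],
  [1, 0.23, 0.12, 0.5, 0, 0, 0],
  [1, 0, 0, 0.5, 0, 0, -0.135],
  [1, 0, 0, 0.5, 0, 0, -0.135],
  [1, 0, 0, 0, 0, 0, 0],
])

```text
time_s: 3.15
ee_pos: [0.4892, 0.3811, 0.1023]
eef_rot: [-3.136, 0.002, 1.842]
force: [-0.6, -0.4, -1.0]
grip_width: 0.0941
grip_force: 0.0
```

```bash
cat > b.py <<'E'
from h import *
p,P=wrist(); T=tool(ctrl.get_obs()); cv2.imwrite("pics/w2.png",p["color"]); print(ctrl.get_obs()["ee_pos"])
for r in ctrl.cut_out("last_biscuit",p)[:3]:
    c=r["centre"]; m=r["mask"].astype(np.uint8)
    cs=max(cv2.findContours(m,0,2)[0],key=cv2.contourArea)[:,0]
    W=np.array([atz(p,P,q,.016)[:2] for q in cs],np.float32); q=cv2.minAreaRect(W*1000)
    w=np.array([*q[0],16])/1000
    print(round(r["conf"],2),np.round(c,0),atz(p,P,(c[1],c[0]),.012).round(4), p["color"][r["mask"]].mean(0).round(),q,(T[:3,:3].T@(w-T[:3,3])).round(4))
E
python3 b.py
```

```text
[0.48995575 0.38185302 0.10475314]
0.95 [302. 228.] [0.4735 0.2976 0.012 ] [123.  59.  97.] ((475.61761474609375, 300.84112548828125), (33.83460235595703, 34.262542724609375), 68.00139617919922) [-0.0743 -0.0349  0.0889]
0.89 [208. 278.] [0.491  0.3827 0.012 ] [102. 131. 144.] ((488.0611572265625, 384.6639099121094), (32.66872787475586, 28.702117919921875), 14.11066722869873) [ 0.0033 -0.0009  0.0888]
0.86 [395. 299.] [0.5524 0.228  0.012 ] [118.  96. 157.] ((550.5963134765625, 233.94557189941406), (39.4151496887207, 37.19211959838867), 51.51279830932617) [-0.1586  0.0198  0.0888]
```

Call:
move_arm([
  [1, 0.03, 0, 0.5, 0, 0, 0],
  [1, 0, 0, 0.5, 0, 0, 0],
  [1, 0, 0, 0.5, 0, 0, 0],
  [1, 0, 0, 0.3, 0, 0, 0],
  [1, 0, 0, 0.2, 0, 0, 0],
  [0.2, 0, 0, 0, 0, 0, 0],
  [0.2, 0, 0, 0, 0, 0, 0],
  [0.2, 0, 0, 0, 0, 0, 0],
  [0.2, 0, 0, 0, 0, 0, 0],
  [0.2, 0, 0, 0, 0, 0, 0],
], force=12)

```text
time_s: 4.25
ee_pos: [0.4898, 0.3846, 0.006]
eef_rot: [3.141, -0.0, 1.841]
force: [0.3, -0.1, -0.0]
grip_width: 0.0576
grip_force: 0.0
```

Call:
move_arm([
  [0.2, 0, 0, 0, 0, 0, 0],
  [0.2, 0, 0, 0, 0, 0, 0],
  [0.2, 0, 0, 0, 0, 0, 0],
  [0.2, 0, 0, 0, 0, 0, 0],
  [0.2, 0, 0, 0, 0, 0, 0],
])

```text
time_s: 4.75
ee_pos: [0.4896, 0.3844, 0.0055]
eef_rot: [-3.142, -0.0, 1.841]
force: [-0.0, -0.4, 1.1]
grip_width: 0.0345
grip_force: 12.0
```

Call:
move_arm([
  [0.2, 0, 0, -0.5, 0, 0, 0],
  [0.2, 0, 0, -0.7, 0, 0, 0],
  [0.2, 0, 0, -0.7, 0, 0, 0.14],
  [0.2, 0, 0, -0.7, 0, 0, 0.14],
  [0.2, 0, 0, -0.6, 0, 0, 0.14],
  [0.2, 0, 0, 0, 0, 0, 0.14],
  [0.2, 0, 0, 0, 0, 0, 0.14],
  [0.2, 0, 0, 0, 0, 0, 0.14],
  [0.2, 0, 0, 0, 0, 0, 0.14],
  [0.2, 0, 0, 0, 0, 0, 0.14],
  [0.2, 0, 0, 0, 0, 0, 0.14],
  [0.2, 0, 0, 0, 0, 0, 0.14],
  [0.2, 0, 0, 0, 0, 0, 0.14],
  [0.2, 0, 0, 0, 0, 0, 0.14],
  [0.2, 0, 0, 0, 0, 0, 0.14],
  [0.2, 0, 0, 0, 0, 0, 0.02],
  [0.2, 0, 0, 0, 0, 0, 0],
])

```text
time_s: 6.45
ee_pos: [0.4896, 0.3844, 0.1654]
eef_rot: [3.141, 0.0, 0.004]
force: [-0.4, 0.8, 0.3]
grip_width: 0.0346
grip_force: 12.0
```

Call:
move_arm([
  [0.2, -0.02, 0.4, 0, 0, 0, 0],
  [0.2, -0.02, 0.6, 0, 0, 0, 0],
  [0.2, -0.02, 0.6, 0, 0, 0, 0],
  [0.2, -0.02, 0.6, 0, 0, 0, 0],
  [0.2, -0.02, 0.6, 0, 0, 0, 0],
  [0.2, -0.02, 0.6, 0, 0, 0, 0],
  [0.2, -0.02, 0.6, 0, 0, 0, 0],
  [0.2, -0.02, 0.6, 0, 0, 0, 0],
  [0.2, -0.02, 0.6, 0, 0, 0, 0],
  [0.2, -0.02, 0.6, 0, 0, 0, 0],
  [0.2, -0.02, 0.6, 0, 0, 0, 0],
  [0.2, -0.01, 0.6, 0, 0, 0, 0],
  [0.2, -0.01, 0.6, 0, 0, 0, 0],
  [0.2, 0, 0.4, 0, 0, 0, 0],
  [0.2, 0, 0, 0, 0, 0, 0],
  [0.2, 0, 0, 0, 0, 0, 0],
])

```text
time_s: 8.05
ee_pos: [0.4779, -0.0154, 0.1655]
eef_rot: [-3.141, -0.0, 0.002]
force: [-0.2, 0.1, 0.5]
grip_width: 0.0349
grip_force: 12.0
```

Run:
```python
from h import *
p,P=wrist(); cv2.imwrite("pics/w3.png",p["color"]); print(ctrl.get_obs()["ee_pos"],ctrl.get_obs()["eef_rot"],P.round(3).tolist())
for t,z in (("gate",.057),("latch_bar",.05),("knob",.092),("latch_post",.05),("last_biscuit",.03)):
    for r in ctrl.cut_out(t,p)[:3]:
        c=r["centre"]; print(t,round(r["conf"],2),np.round(c,0),r["mask"].sum(),atz(p,P,(c[1],c[0]),z).round(3))
```

```text
[ 0.47794522 -0.01496098  0.16550497] [-3.14146393e+00 -1.32060916e-04  2.56364105e-03] [[0.002, -0.967, -0.254, 0.552], [-1.0, -0.003, 0.001, -0.014], [-0.001, 0.254, -0.967, 0.344], [0.0, 0.0, 0.0, 1.0]]
gate 0.75 [150. 116.] 4434 [0.519 0.108 0.057]
latch_bar 0.62 [159.  85.] 2641 [0.511 0.135 0.05 ]
knob 0.64 [158.  85.] 2485 [0.517 0.114 0.092]
latch_post 0.91 [249. 202.] 1042 [0.435 0.047 0.05 ]
last_biscuit 0.93 [263. 276.] 3739 [ 0.414 -0.015  0.03 ]
last_biscuit 0.87 [110.   6.] 495 [0.547 0.205 0.03 ]
```

View pics/w3.png

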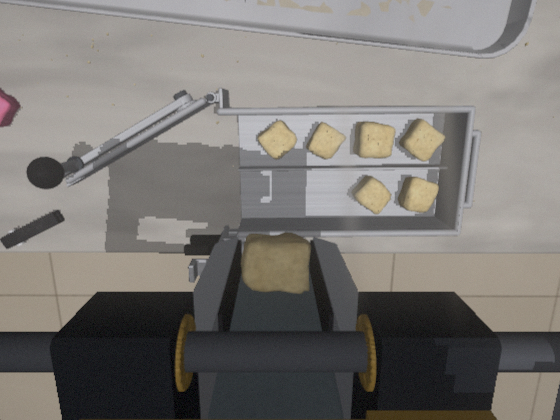

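The held biscuit hangs at (276,263). The box shows its divider at row 167, wall tops at rows 110 and 233, floor front edge at column 240, hinge at (220,100), knob at (45,172), and the next near-lane biscuit from column 355.

Run:
```python
from h import *
p=ctrl.camera("wrist")
P=tool(ctrl.get_obs())@p["tool_from_camera"]
for n,uv,z in (("div front",(240,167),.03),("div back",(440,167),.03),("far wall",(300,110),.052),("far wall back",(472,108),.052),("near wall",(300,233),.052),("near wall back",(458,233),.052),("farwall front",(217,110),.052),("floor front",(240,200),.007),("nearbisc left",(355,195),.02),("hinge pin",(221,97),.057),("knob",(45,172),.092),("knobtop far",(210,97),.057)):
    print(n,atz(p,P,uv,z).round(4))
```

```text
div front [0.5011 0.0159 0.03  ]
div back [ 0.5015 -0.1525  0.03  ]
far wall [ 0.5481 -0.0324  0.052 ]
far wall back [ 0.5498 -0.1618  0.052 ]
near wall [ 0.4502 -0.0342  0.052 ]
near wall back [ 0.4505 -0.1638  0.052 ]
farwall front [0.548  0.0302 0.052 ]
floor front [0.4667 0.0188 0.007 ]
nearbisc left [ 0.4748 -0.0845  0.02  ]
hinge pin [0.5573 0.0262 0.057 ]
knob [0.5074 0.1425 0.092 ]
knobtop far [0.5573 0.0343 0.057 ]
```

Call:
move_arm([
  [0.2, -0.03, 0.13, 0.3, 0, 0, 0],
  [0.2, 0, 0.13, 0.5, 0, 0, 0],
  [0.2, 0, 0, 0.6, 0, 0, 0],
  [0.2, 0, 0, 0.5, 0, 0, 0],
  [0.2, 0, 0, 0.4, 0, 0, 0],
  [0.2, 0, 0, 0.3, 0, 0, 0],
  [0.2, 0, 0, 0.2, 0, 0, 0],
  [0.2, 0, 0, 0.1, 0, 0, 0],
  [0.2, 0, 0, 0.1, 0, 0, 0],
  [0.2, 0, 0, 0, 0, 0, 0],
  [0.2, 0, 0, 0, 0, 0, 0],
])

```text
time_s: 9.5
ee_pos: [0.4767, -0.0286, 0.0159]
eef_rot: [3.142, -0.001, 0.001]
force: [0.7, -0.8, -0.4]
grip_width: 0.0351
grip_force: 12.0
```

Call:
move_arm([
  [0.2, 0, 0, 0.03, 0, 0, 0],
  [0.2, 0, 0, 0.03, 0, 0, 0],
  [0.48, 0, 0, 0, 0, 0, 0],
  [0.48, 0, 0, 0, 0, 0, 0],
  [0.48, 0, 0, 0, 0, 0, 0],
  [0.48, 0, 0, 0, 0, 0, 0],
  [0.48, 0, 0, 0, 0, 0, 0],
])

```text
time_s: 10.2
ee_pos: [0.4764, -0.0286, 0.0125]
eef_rot: [-3.142, -0.0, 0.001]
force: [0.1, 0.5, -0.4]
grip_width: 0.0451
grip_force: 0.0
```

Call:
move_arm([
  [0.48, 0, 0, -0.3, 0, 0, 0],
  [0.48, 0, 0, -0.6, 0, 0, 0],
  [0.48, 0, 0, -0.7, 0, 0, 0],
  [0.48, 0, 0, -0.7, 0, 0, 0],
  [0.48, 0, 0, -0.7, 0, 0, -0.15],
  [0.48, 0, 0, -0.7, 0, 0, -0.15],
  [0.48, 0, 0, 0, 0, 0, -0.15],
  [0.48, 0, 0, 0, 0, 0, -0.15],
  [0.48, 0, 0, 0, 0, 0, -0.15],
  [0.48, 0, 0, 0, 0, 0, -0.15],
  [0.48, 0, 0, 0, 0, 0, -0.15],
  [0.48, 0, 0, 0, 0, 0, -0.15],
  [0.48, 0, 0, 0, 0, 0, -0.15],
  [0.48, 0, 0, 0, 0, 0, -0.15],
  [0.48, 0, 0, 0, 0, 0, -0.15],
  [0.48, 0, 0, 0, 0, 0, -0.15],
  [0.48, 0, 0, 0, 0, 0, -0.15],
  [0.48, 0, 0, 0, 0, 0, -0.15],
  [0.48, 0, 0, 0, 0, 0, 0],
])

```text
time_s: 12.1
ee_pos: [0.4764, -0.0286, 0.1974]
eef_rot: [-3.142, 0.0, 2.103]
force: [-1.0, -0.2, -1.1]
grip_width: 0.0452
grip_force: 0.0
```

Call:
move_arm([
  [0.8, 0.4, 0.4, 0, 0, 0, 0],
  [0.8, 0.5, 0.5, 0, 0, 0, 0],
  [0.8, 0.5, 0.4, 0, 0, 0, 0],
  [0.8, 0.5, 0.4, 0, 0, 0, 0],
  [0.8, 0.4, 0.3, 0, 0, 0, 0],
  [0.8, 0.34, 0.26, 0, 0, 0, 0],
  [0.8, 0, 0, 0, 0, 0, 0],
  [0.8, 0, 0, 0, 0, 0, 0],
])

```text
time_s: 12.9
ee_pos: [0.507, 0.1424, 0.1973]
eef_rot: [-3.141, -0.0, 2.099]
force: [-0.0, -0.6, -0.1]
grip_width: 0.0753
grip_force: 0.0
```

Run:
```python
from h import *
p,P=wrist(); o=ctrl.get_obs(); T=tool(o); cv2.imwrite("pics/w4.png",p["color"]); print(o["ee_pos"],o["eef_rot"],o["qpos"])
print("tcp/grasp px",proj(p,P,T[:3,3]),proj(p,P,T[:3,3]-[0,0,.113]))
for t,z in (("gate",.057),("latch_bar",.05),("knob",.092),("latch_post",.05),("last_biscuit",.028)):
    for r in ctrl.cut_out(t,p)[:3]:
        c=r["centre"]; print(t,round(r["conf"],2),np.round(c,0),r["mask"].sum(),atz(p,P,(c[1],c[0]),z).round(3))
```

```text
[0.50709379 0.14189822 0.19735836] [-3.14129966e+00  5.96434819e-05  2.09835678e+00] [ 2.03362800e-01  2.54732047e-01  1.59783618e+00 -1.56010558e-04
  1.28928316e+00 -3.24154284e-01]
tcp/grasp px [273.94577429 257.61937624] [274.36798982 202.39681981]
gate 0.75 [224. 272.] 2421 [0.519 0.118 0.057]
gate 0.22 [212. 274.] 1409 [0.514 0.128 0.057]
latch_bar 0.94 [207. 276.] 1418 [0.515 0.131 0.05 ]
knob 0.86 [211. 270.] 1397 [0.507 0.136 0.092]
latch_post 0.78 [244. 147.] 2188 [0.43  0.041 0.05 ]
last_biscuit 0.91 [ 21. 331.] 1184 [0.475 0.291 0.028]
last_biscuit 0.88 [217. 540.] 945 [0.743 0.246 0.028]
last_biscuit 0.67 [131. 360.] 1045 [0.548 0.227 0.028]
```

View pics/w4.png

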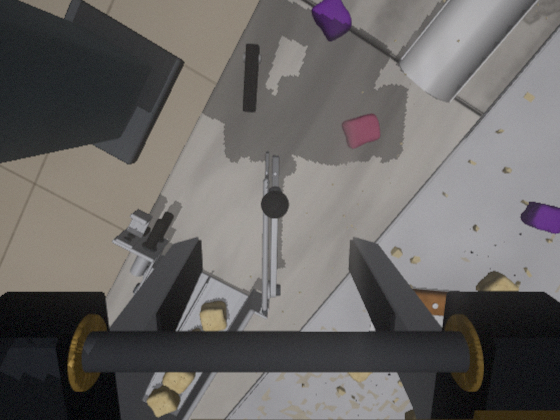

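The knob at (274,203) sits exactly under the grasp point and the gate lies along the tool x axis, so I descend and grip.

Call:
move_arm([
  [0.8, 0, 0, 0.5, 0, 0, 0],
  [0.8, 0, 0, 0.6, 0, 0, 0],
  [0.8, 0, 0, 0.6, 0, 0, 0],
  [0.8, 0, 0, 0.5, 0, 0, 0],
  [0.8, 0, 0, 0.28, 0, 0, 0],
  [0.1, 0, 0, 0, 0, 0, 0],
  [0.1, 0, 0, 0, 0, 0, 0],
  [0.1, 0, 0, 0, 0, 0, 0],
  [0.1, 0, 0, 0, 0, 0, 0],
  [0.1, 0, 0, 0, 0, 0, 0],
  [0.1, 0, 0, 0, 0, 0, 0],
  [0.1, 0, 0, 0, 0, 0, 0],
  [0.1, 0, 0, 0, 0, 0, 0],
  [0.1, 0, 0, 0, 0, 0, 0],
  [0.1, 0, 0, 0, 0, 0, 0],
  [0.1, 0, 0, 0, 0, 0, 0],
  [0.1, 0, 0, 0, 0, 0, 0],
  [0.1, 0, 0, 0, 0, 0, 0],
], force=15)

```text
time_s: 15.0
ee_pos: [0.5072, 0.1425, 0.0735]
eef_rot: [3.141, 0.0, 2.101]
force: [-0.7, 0.8, 2.0]
grip_width: 0.0206
grip_force: 15.0
```

Call:
move_arm([
  [0.1, -0.05, 0, -0.096, 0, 0, 0],
  [0.1, -0.054, 0, -0.094, 0, 0, 0],
  [0.1, -0.06, 0, -0.09, 0, 0, 0],
  [0.1, -0.062, 0, -0.09, 0, 0, 0],
  [0.1, 0.005, -0.107, 0, 0, 0, -0.05],
  [0.1, 0.005, -0.214, 0, 0, 0, -0.1],
  [0.1, 0.005, -0.214, 0, 0, 0, -0.1],
  [0.1, 0.005, -0.214, 0, 0, 0, -0.1],
  [0.1, 0.005, -0.214, 0, 0, 0, -0.1],
  [0.1, 0.005, -0.214, 0, 0, 0, -0.1],
  [0.1, 0.005, -0.214, 0, 0, 0, -0.1],
  [0.1, 0.003, -0.107, 0, 0, 0, -0.05],
  [0.1, 0, 0, 0, 0, 0, 0],
  [0.1, 0, 0, 0, 0, 0, 0],
  [0.1, 0, 0, 0, 0, 0, 0],
])

```text
time_s: 16.5
ee_pos: [0.4611, 0.0799, 0.0923]
eef_rot: [-3.141, -0.003, 2.801]
force: [-12.2, 5.3, 7.7]
grip_width: 0.0211
grip_force: 15.0
```

Run:
```python
from h import *
o=ctrl.get_obs(); e=o["ee_pos"]; r=e[:2]-np.array([.560,.036]); print(e,o["eef_rot"],np.hypot(*r),"a",np.arctan2(r[1],-r[0])-np.arctan(8/106.7),o["force"],o["moment"],o["grip_width"])
p=ctrl.camera("wrist"); cv2.imwrite("pics/w5.png",p["color"])
```

```text
[0.46110954 0.07989991 0.09230729] [-3.14141821e+00 -2.78432295e-03  2.80066249e+00] 0.10819669785511526 a 0.34295357534539994 [-12.19277614   5.34850511   7.6999974 ] [1.06951017 1.96434382 0.05077632] 0.02105571149577538
```

View pics/w5.png

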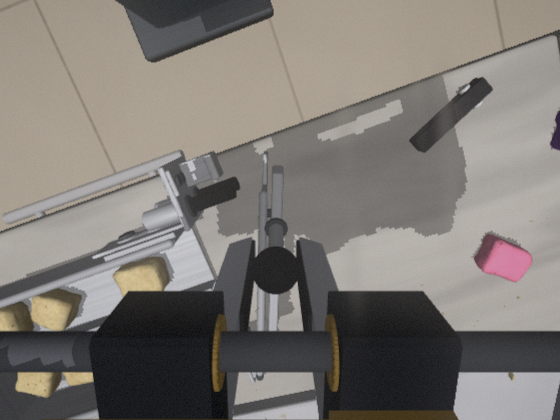

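The knob is held at (276,270), tilted back with the bar lifted. The keeper and buffer pins are at (200,180). The radial pull of about 15 N comes from my arc being slightly short, so I relieve it outward.

Call:
move_arm([
  [0.1, 0.02, 0, -0.015, 0, 0, 0],
  [0.1, 0, 0, 0, 0, 0, 0],
  [0.1, 0, 0, 0, 0, 0, 0],
])

```text
time_s: 16.85
ee_pos: [0.4612, 0.0799, 0.0928]
eef_rot: [3.142, -0.0, 2.801]
force: [-3.5, 2.3, 0.8]
grip_width: 0.0211
grip_force: 15.0
```

Call:
move_arm([
  [0.1, 0.008, -0.043, -0.004, 0, 0, -0.02],
  [0.1, 0.001, -0.043, 0, 0, 0, -0.02],
  [0.1, 0, 0, 0, 0, 0, 0],
])

```text
time_s: 17.15
ee_pos: [0.4593, 0.0758, 0.0929]
eef_rot: [-3.142, -0.0, 2.842]
force: [-1.5, 0.5, -0.2]
grip_width: 0.0207
grip_force: 15.0
```

Call:
move_arm([
  [0.1, 0.001, -0.043, 0, 0, 0, -0.02],
  [0.1, 0.001, -0.043, 0, 0, 0, -0.02],
  [0.1, 0, 0, 0, 0, 0, 0],
])

```text
time_s: 17.45
ee_pos: [0.4578, 0.0718, 0.0929]
eef_rot: [-3.142, -0.001, 2.882]
force: [-3.6, 2.2, 1.9]
grip_width: 0.0205
grip_force: 15.0
```

Call:
move_arm([
  [0.1, 0.001, -0.043, 0, 0, 0, -0.02],
  [0.1, 0.001, -0.043, 0, 0, 0, -0.02],
  [0.1, 0, 0, 0, 0, 0, 0],
])

```text
time_s: 17.75
ee_pos: [0.4565, 0.0677, 0.0929]
eef_rot: [-3.142, -0.001, 2.922]
force: [-6.2, 2.1, 3.6]
grip_width: 0.021
grip_force: 15.0
```

Call:
move_arm([
  [0.1, 0.012, -0.043, -0.007, 0, 0, -0.02],
  [0.1, 0.003, -0.043, -0.002, 0, 0, -0.02],
  [0.1, 0, 0, 0, 0, 0, 0],
])

```text
time_s: 18.05
ee_pos: [0.4554, 0.0637, 0.0934]
eef_rot: [3.141, 0.0, 2.962]
force: [0.1, 3.0, -0.8]
grip_width: 0.0205
grip_force: 15.0
```

Call:
move_arm([
  [0.1, 0.004, -0.043, -0.003, 0, 0, -0.02],
  [0.1, 0, 0, 0, 0, 0, 0],
])

```text
time_s: 18.25
ee_pos: [0.4549, 0.0616, 0.0935]
eef_rot: [3.141, 0.0, 2.982]
force: [1.3, 2.3, -2.0]
grip_width: 0.0209
grip_force: 15.0
```

Call:
move_arm([
  [0.1, 0.004, -0.043, -0.003, 0, 0, -0.02],
  [0.1, 0, 0, 0, 0, 0, 0],
])

```text
time_s: 18.45
ee_pos: [0.4544, 0.0594, 0.0937]
eef_rot: [3.141, 0.001, 3.002]
force: [2.5, 2.9, -3.8]
grip_width: 0.0213
grip_force: 15.0
```

Call:
move_arm([
  [0.1, -0.002, -0.043, 0.002, 0, 0, -0.02],
  [0.1, 0.001, -0.043, 0, 0, 0, -0.02],
  [0.1, 0, 0, 0, 0, 0, 0],
])

```text
time_s: 18.75
ee_pos: [0.4535, 0.0553, 0.0935]
eef_rot: [3.141, -0.0, 3.041]
force: [0.1, 5.7, -0.4]
grip_width: 0.0212
grip_force: 15.0
```

Call:
move_arm([
  [0.1, 0.001, -0.043, 0, 0, 0, -0.02],
  [0.1, 0, 0, 0, 0, 0, 0],
])

```text
time_s: 18.95
ee_pos: [0.4531, 0.0533, 0.0935]
eef_rot: [3.141, -0.001, 3.061]
force: [-0.5, 5.4, -0.4]
grip_width: 0.021
grip_force: 15.0
```

Call:
move_arm([
  [0.1, 0.001, -0.02, 0, 0, 0, -0.01],
  [0.1, 0, 0, 0, 0, 0, 0],
])

```text
time_s: 19.15
ee_pos: [0.4529, 0.0524, 0.0935]
eef_rot: [3.141, -0.001, 3.071]
force: [-1.1, 6.4, 0.5]
grip_width: 0.0212
grip_force: 15.0
```

Call:
move_arm([
  [0.1, 0.001, -0.015, 0, 0, 0, -0.007],
  [0.1, 0, 0, 0, 0, 0, 0],
])

```text
time_s: 19.35
ee_pos: [0.4528, 0.0517, 0.0935]
eef_rot: [3.141, -0.001, 3.078]
force: [-0.6, 6.3, -0.1]
grip_width: 0.021
grip_force: 15.0
```

Call:
move_arm([
  [0.1, 0.001, -0.015, 0, 0, 0, -0.007],
  [0.1, 0, 0, 0, 0, 0, 0],
])

```text
time_s: 19.55
ee_pos: [0.4527, 0.051, 0.0935]
eef_rot: [3.141, -0.001, 3.085]
force: [-1.6, 6.1, 0.1]
grip_width: 0.021
grip_force: 15.0
```

Call:
move_arm([
  [0.1, 0, -0.01, 0, 0, 0, -0.005],
  [0.1, 0, 0, 0, 0, 0, 0],
])

```text
time_s: 19.75
ee_pos: [0.4527, 0.0505, 0.0935]
eef_rot: [3.141, -0.001, 3.09]
force: [-1.5, 6.3, 0.2]
grip_width: 0.0204
grip_force: 15.0
```

Call:
move_arm([
  [0.1, 0, -0.01, 0, 0, 0, -0.005],
  [0.1, 0, 0, 0, 0, 0, 0],
])

```text
time_s: 19.95
ee_pos: [0.4526, 0.05, 0.0935]
eef_rot: [3.141, -0.001, 3.095]
force: [-2.5, 6.6, 1.4]
grip_width: 0.0209
grip_force: 15.0
```

Call:
move_arm([
  [0.1, 0, -0.01, 0, 0, 0, -0.005],
  [0.1, 0, 0, 0, 0, 0, 0],
])

```text
time_s: 20.15
ee_pos: [0.4525, 0.0495, 0.0935]
eef_rot: [3.141, -0.001, 3.1]
force: [-1.6, 7.1, 0.4]
grip_width: 0.0208
grip_force: 15.0
```

Call:
move_arm([
  [0.1, 0, -0.008, 0, 0, 0, -0.004],
  [0.1, 0, 0, 0, 0, 0, 0],
])

```text
time_s: 20.35
ee_pos: [0.4525, 0.0491, 0.0935]
eef_rot: [3.141, -0.001, 3.104]
force: [-2.9, 7.7, 1.6]
grip_width: 0.021
grip_force: 15.0
```

Call:
move_arm([
  [0.1, 0, -0.008, 0, 0, 0, -0.004],
  [0.1, 0, 0, 0, 0, 0, 0],
])

```text
time_s: 20.55
ee_pos: [0.4524, 0.0487, 0.0935]
eef_rot: [3.141, -0.001, 3.108]
force: [-2.5, 7.2, 2.2]
grip_width: 0.0211
grip_force: 15.0
```

Call:
move_arm([
  [0.1, 0.003, -0.008, -0.002, 0, 0, -0.004],
  [0.1, 0, 0, 0, 0, 0, 0],
])

```text
time_s: 20.75
ee_pos: [0.4524, 0.0483, 0.0936]
eef_rot: [3.141, -0.001, 3.112]
force: [-1.0, 6.6, 0.4]
grip_width: 0.0209
grip_force: 15.0
```

Call:
move_arm([
  [0.1, 0, -0.008, 0, 0, 0, -0.004],
  [0.1, 0, 0, 0, 0, 0, 0],
])

```text
time_s: 20.95
ee_pos: [0.4524, 0.048, 0.0936]
eef_rot: [3.141, -0.001, 3.116]
force: [-2.1, 7.4, 0.2]
grip_width: 0.0209
grip_force: 15.0
```

Call:
move_arm([
  [0.1, 0, -0.008, 0, 0, 0, -0.004],
  [0.1, 0, 0, 0, 0, 0, 0],
])

```text
time_s: 21.15
ee_pos: [0.4523, 0.0476, 0.0936]
eef_rot: [3.141, -0.001, 3.12]
force: [-1.6, 6.7, -1.1]
grip_width: 0.0205
grip_force: 15.0
```

Call:
move_arm([
  [0.1, 0, -0.006, 0, 0, 0, -0.003],
  [0.1, 0, 0, 0, 0, 0, 0],
])

```text
time_s: 21.35
ee_pos: [0.4523, 0.0473, 0.0936]
eef_rot: [3.141, -0.001, 3.123]
force: [-1.5, 8.1, 0.6]
grip_width: 0.0208
grip_force: 15.0
```

Run:
```python
from h import *
p,P=wrist(); f=[ctrl.get_obs()["force"]]
for i in range(3): ctrl.camera("wrist"); f.append(ctrl.get_obs()["force"])
print(np.array(f).round(1))
cv2.imwrite("pics/w6.png",cv2.resize(p["color"][90:330,140:380],None,fx=2.5,fy=2.5,interpolation=2))
```

```text
[[-1.5  7.6 -0. ]
 [-2.8  5.9  0.2]
 [-2.8  6.9 -0.6]
 [-2.7  7.5  1. ]]
```

View pics/w6.png

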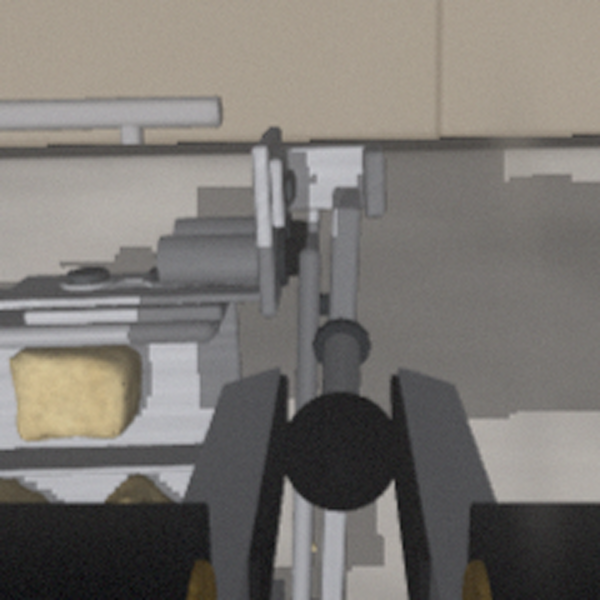

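The shortbread lies flat in the near lane at (75,390). The gate is almost on the black rubber stop at (293,240). The bar end at (345,195) hangs inside the nose at (375,185) with a small gap. I press a little further for the stop.

Call:
move_arm([
  [0.1, 0.003, -0.006, 0, 0, 0, -0.003],
  [0.1, 0, 0, 0, 0, 0, 0],
])

```text
time_s: 21.75
ee_pos: [0.4522, 0.047, 0.0936]
eef_rot: [3.141, -0.001, 3.126]
force: [-1.4, 7.3, -0.3]
grip_width: 0.021
grip_force: 15.0
```

Call:
move_arm([
  [0.1, 0.002, -0.006, 0, 0, 0, -0.003],
  [0.1, 0, 0, 0, 0, 0, 0],
])

```text
time_s: 21.95
ee_pos: [0.4521, 0.0467, 0.0936]
eef_rot: [3.141, -0.001, 3.129]
force: [-0.6, 6.7, -0.6]
grip_width: 0.021
grip_force: 15.0
```

Call:
move_arm([
  [0.1, 0, -0.008, 0, 0, 0, -0.004],
  [0.1, 0, 0, 0, 0, 0, 0],
])

```text
time_s: 22.15
ee_pos: [0.4521, 0.0465, 0.0936]
eef_rot: [3.14, -0.001, 3.133]
force: [-0.9, 9.8, -0.3]
grip_width: 0.0211
grip_force: 15.0
```

Call:
move_arm([
  [0.1, 0, -0.008, 0, 0, 0, -0.004],
  [0.1, 0, 0, 0, 0, 0, 0],
])

```text
time_s: 22.35
ee_pos: [0.4522, 0.0464, 0.0936]
eef_rot: [3.14, -0.001, 3.137]
force: [-0.8, 12.1, -0.8]
grip_width: 0.0209
grip_force: 15.0
```

Call:
move_arm([
  [0.1, 0, -0.006, 0, 0, 0, -0.003],
  [0.1, 0, 0, 0, 0, 0, 0],
])

```text
time_s: 22.55
ee_pos: [0.4522, 0.0463, 0.0936]
eef_rot: [3.14, -0.001, 3.14]
force: [-1.3, 14.0, -0.4]
grip_width: 0.0209
grip_force: 15.0
```

Stop felt. I back off at once to a light press.

Call:
move_arm([
  [0.1, 0, 0.018, 0, 0, 0, 0.006],
  [0.1, 0, 0, 0, 0, 0, 0],
])

```text
time_s: 22.75
ee_pos: [0.4522, 0.0466, 0.0936]
eef_rot: [3.141, -0.001, 3.134]
force: [0.2, 6.8, -0.6]
grip_width: 0.0209
grip_force: 15.0
```

Call:
move_arm([
  [0.1, 0.036, 0, 0.046, 0, 0, 0],
  [0.1, 0.035, 0.001, 0.047, 0, 0, 0],
  [0.1, 0.033, 0, 0.05, 0, 0, 0],
  [0.1, 0.033, 0.001, 0.05, 0, 0, 0],
  [0.1, 0, 0, 0, 0, 0, 0],
])

```text
time_s: 23.25
ee_pos: [0.4453, 0.0468, 0.0838]
eef_rot: [3.141, -0.001, 3.134]
force: [-0.5, 8.4, -0.3]
grip_width: 0.0208
grip_force: 15.0
```

Call:
move_arm([
  [0.1, 0.03, 0.003, 0.051, 0, 0, 0],
  [0.1, 0.03, 0.001, 0.052, 0, 0, 0],
  [0.1, 0, 0, 0, 0, 0, 0],
])

```text
time_s: 23.55
ee_pos: [0.4424, 0.047, 0.0787]
eef_rot: [3.141, -0.0, 3.134]
force: [0.9, 9.2, -1.2]
grip_width: 0.0205
grip_force: 15.0
```

Call:
move_arm([
  [0.1, 0.028, 0, 0.053, 0, 0, 0],
  [0.1, 0, 0, 0, 0, 0, 0],
])

```text
time_s: 23.75
ee_pos: [0.441, 0.047, 0.076]
eef_rot: [3.141, -0.0, 3.134]
force: [-0.1, 8.7, -1.1]
grip_width: 0.0209
grip_force: 15.0
```

Call:
move_arm([
  [0.1, 0.013, 0.004, 0.026, 0, 0, 0],
  [0.1, 0.012, 0.002, 0.024, 0, 0, 0],
  [0.1, 0, 0, 0, 0, 0, 0],
])

```text
time_s: 24.05
ee_pos: [0.4399, 0.0472, 0.0737]
eef_rot: [3.141, -0.0, 3.134]
force: [0.8, 7.5, -1.1]
grip_width: 0.0206
grip_force: 15.0
```

Call:
move_arm([
  [0.1, 0, 0.012, 0.008, 0, 0, 0],
  [0.1, 0, 0.012, 0, 0, 0, 0],
  [0.1, 0, 0, 0, 0, 0, 0],
])

```text
time_s: 24.35
ee_pos: [0.44, 0.0483, 0.0735]
eef_rot: [3.141, -0.0, 3.134]
force: [-1.4, 5.9, 2.5]
grip_width: 0.021
grip_force: 15.0
```

Call:
move_arm([
  [0.1, 0, 0.012, 0, 0, 0, 0],
  [0.1, 0, 0.012, 0, 0, 0, 0],
  [0.1, 0, 0, 0, 0, 0, 0],
])

```text
time_s: 24.65
ee_pos: [0.4401, 0.0492, 0.0735]
eef_rot: [-3.141, 0.0, 3.134]
force: [-0.2, 2.7, 3.1]
grip_width: 0.0208
grip_force: 15.0
```

The force has handed over to the keeper and the bar is bearing on its rest. I ease off to zero, open and rise.

Call:
move_arm([
  [0.1, 0, 0.007, 0, 0, 0, 0],
  [0.1, 0, 0, 0, 0, 0, 0],
])

```text
time_s: 24.85
ee_pos: [0.4401, 0.0493, 0.0735]
eef_rot: [-3.141, 0.0, 3.134]
force: [-1.4, -1.4, 3.8]
grip_width: 0.0209
grip_force: 15.0
```

Call:
move_arm([
  [0.6, 0, 0, 0, 0, 0, 0],
  [0.6, 0, 0, 0, 0, 0, 0],
  [0.6, 0, 0, 0, 0, 0, 0],
  [0.6, 0, 0, 0, 0, 0, 0],
  [0.6, 0, 0, 0, 0, 0, 0],
  [0.6, 0, 0, 0, 0, 0, 0],
  [0.6, 0, 0, 0, 0, 0, 0],
])

```text
time_s: 25.55
ee_pos: [0.44, 0.0496, 0.0733]
eef_rot: [3.142, 0.0, 3.134]
force: [0.7, 1.4, 0.8]
grip_width: 0.0565
grip_force: 0.0
```

Call:
move_arm([
  [0.6, 0, 0, -0.3, 0, 0, 0],
  [0.6, 0, 0, -0.5, 0, 0, 0],
  [0.6, 0, 0, -0.6, 0, 0, 0],
  [0.6, 0, 0, -0.6, 0, 0, 0],
  [0.6, 0, 0, -0.3, 0, 0, 0],
  [0.6, 0, 0, 0, 0, 0, 0],
  [0.6, 0, 0, 0, 0, 0, 0],
])

```text
time_s: 26.25
ee_pos: [0.4398, 0.0496, 0.1876]
eef_rot: [3.142, -0.0, 3.134]
force: [-0.8, 0.3, 0.1]
grip_width: 0.0566
grip_force: 0.0
```

Run:
```python
from h import *
p,P=wrist(); print(ctrl.get_obs()["ee_pos"],ctrl.get_obs()["force"])
for t,z in (("knob",.092),("last_biscuit",.028)):
    for r in ctrl.cut_out(t,p)[:4]:
        c=r["centre"]; print(t,round(r["conf"],2),np.round(c,0),atz(p,P,(c[1],c[0]),z).round(3))
cv2.imwrite("pics/w7.png",cv2.resize(p["color"][90:330,110:380],None,fx=2.5,fy=2.5,interpolation=2))
```

```text
[0.43959295 0.04957121 0.18720338] [ 0.37860632 -0.07311845 -0.63116307]
knob 0.71 [210. 274.] [0.442 0.05  0.092]
last_biscuit 0.77 [285. 445.] [0.539 0.218 0.028]
last_biscuit 0.69 [226. 198.] [ 0.476 -0.022  0.028]
last_biscuit 0.62 [219. 525.] [0.471 0.286 0.028]
```

View pics/w7.png

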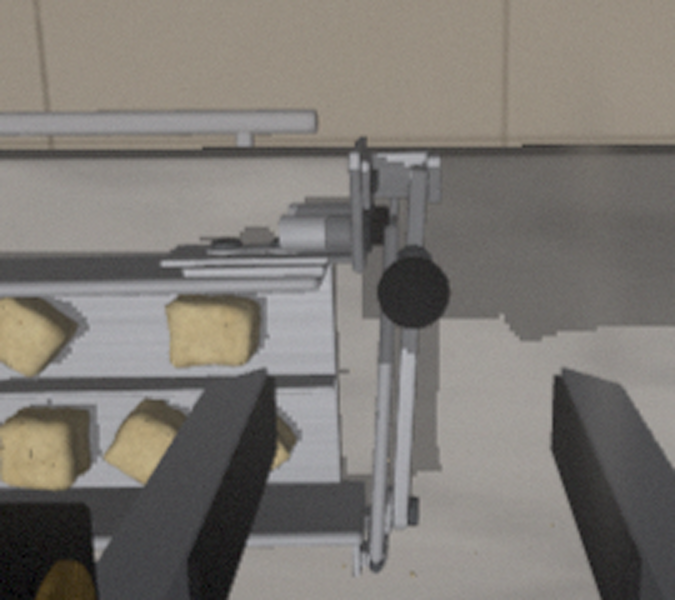

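The gate is shut and has not sprung back. The bar end at (418,180) bears on the inside of the nose at (433,180), and the knob is where I let it go. The shortbread lies flat in the lane at (212,330).

```bash
python3 -c "
from station import ctrl
print(ctrl.hand_in())"
```

```text
the job is handed in; nothing more can be done
None
```

The shortbread lies flat in the empty place, and the gate is shut with the latch bar down in the keeper notch, holding by itself. The job is handed in, but no verdict came back. While feeling for the stop I briefly pressed to about 14 N at the knob; I estimate about 10 N of that on the latch post (limit 13 N), but did not measure it there.

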